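Find the bracket case that rattles and present it

TASK

A steel tumbling ball was left in one of the three sealed aluminium cases: pick up one case after another and shake it to and fro along its length, well clear of the worktop, until you find the one that rattles; stand the silent ones back upright where they were, and never let a case drop. Present the rattling one forward: hold it level and still, centred over the steel cassette with about 100 mm of air beneath it, and finish while still holding it there. Leave the other things on the counter alone.

Things in the scene. Friction and masses are not known exactly. Their poses are not given: they have to be found in the camera images.
- case_a: One of three identical sealed flat-sided aluminium cases, 130 mm long (x axis) x 54 mm wide (y) x 47 mm high (z), dark steel lid, small steel catch on each short end; stands upright, short ends roughly towards and away from the robot (within 30 degrees). Origin: centre of its underside. Empty cases weigh 150 to 310 g, each different, so weight does not tell.
- case_b: Another case, exactly like case_a in looks, size, origin and axes. In one of the three (any) lies a loose 34 mm, 160 g steel ball that can roll 43 mm to either side of the middle along the length and 6 mm across, on a flat floor; it starts to roll beyond about 8 degrees of tip, soon comes to rest after a shake, and stays at an end if the case is levelled slowly.
- case_c: Another case, exactly like case_a in looks, size, origin and axes. Shaken 50 mm each way along its length, the case with the ball knocks at its ends, and force and moment on the hand waver or shift as the ball runs from end to end; a silent case is one rigid lump.
- cassette: Closed steel instrument cassette, fixed to the worktop beyond the cases, 120 (x) x 180 (y) x 34 mm high, dark slots in its lid, a small cam lock on the long side that faces the robot. Origin: centre of its underside; z up.
- tweezers: Chrome bracket tweezers lying flat, 140 mm long (x), 6 mm high. Origin: underside, near the middle. Bystander.
- dish: Round blue plastic ligature dish, 72 mm across the rim, 22 mm high. Origin: centre of its underside. Bystander.
- band_seater: Stainless band seater, a 160 mm long (x) and 12 mm thick rod-like hand tool lying flat. Origin: underside, middle. Bystander.
- organizer: Clear acrylic bracket organizer with twelve tinted compartments, 100 (x) x 150 (y) x 28 mm high. Origin: centre of its underside. Bystander.
There are look-alikes about, which are no part of the job. What is shaped like the case_a but blue is not meant.

How it is judged (in metres and radians):
On the way:
1. the case with the ball is held clear of the worktop and shaken so that the ball knocks on an end (((height (world z) of case_a above 0.03 m and contact force between case_a and the fingers above 0.5 N and contact force between case_a_c1 and anything else above 0.1 N) or (height (world z) of case_b above 0.03 m and contact force between case_b and the fingers above 0.5 N and contact force between case_b_c1 and anything else above 0.1 N) or (height (world z) of case_c above 0.03 m and contact force between case_c and the fingers above 0.5 N and contact force between case_c_c1 and anything else above 0.1 N) or (height (world z) of case_a above 0.03 m and contact force between case_a and the fingers above 0.5 N and contact force between case_a_c2 and anything else above 0.1 N) or (height (world z) of case_b above 0.03 m and contact force between case_b and the fingers above 0.5 N and contact force between case_b_c2 and anything else above 0.1 N) or (height (world z) of case_c above 0.03 m and contact force between case_c and the fingers above 0.5 N and contact force between case_c_c2 and anything else above 0.1 N))).
At the end, for the whole second after the job is handed in: The case with the ball is held still in the fingers alone, level within 0.2 rad, its centre within 45 mm of the cassette's seen from above, its underside 40 to 200 mm above the lid; the other two stand upright, at rest, untouched, within 60 mm of where they started (((height (world z) of case_a between 0.03 and 0.234 m and contact force between case_a and the fingers above 0.5 N and contact force between case_a_c0 and anything else above 0.1 N and horizontal distance between case_a and cassette below 0.045 m and height (world z) of case_a above 0.074 m and angle between case_a's own z axis and vertical below 0.2 rad and linear speed of case_a below 0.05 m/s and contact force between case_a and cassette below 0.05 N and height (world z) of each of case_b, case_c below 0.006 m and angle between each of case_b, case_c's own z axis and vertical below 0.1 rad and linear speed of each of case_b, case_c below 0.03 m/s and distance of each of case_b, case_c from where it was at the start of the episode below 0.06 m and contact force between each of case_b, case_c and the arm below 0.05 N) or (height (world z) of case_b between 0.03 and 0.234 m and contact force between case_b and the fingers above 0.5 N and contact force between case_b_c0 and anything else above 0.1 N and horizontal distance between case_b and cassette below 0.045 m and height (world z) of case_b above 0.074 m and angle between case_b's own z axis and vertical below 0.2 rad and linear speed of case_b below 0.05 m/s and contact force between case_b and cassette below 0.05 N and height (world z) of each of case_a, case_c below 0.006 m and angle between each of case_a, case_c's own z axis and vertical below 0.1 rad and linear speed of each of case_a, case_c below 0.03 m/s and distance of each of case_a, case_c from where it was at the start of the episode below 0.06 m and contact force between each of case_a, case_c and the arm below 0.05 N) or (height (world z) of case_c between 0.03 and 0.234 m and contact force between case_c and the fingers above 0.5 N and contact force between case_c_c0 and anything else above 0.1 N and horizontal distance between case_c and cassette below 0.045 m and height (world z) of case_c above 0.074 m and angle between case_c's own z axis and vertical below 0.2 rad and linear speed of case_c below 0.05 m/s and contact force between case_c and cassette below 0.05 N and height (world z) of each of case_a, case_b below 0.006 m and angle between each of case_a, case_b's own z axis and vertical below 0.1 rad and linear speed of each of case_a, case_b below 0.03 m/s and distance of each of case_a, case_b from where it was at the start of the episode below 0.06 m and contact force between each of case_a, case_b and the arm below 0.05 N))); the arm keeps its last pose, push and grip.
It fails at once if a case is let go more than 40 mm above the worktop ((height (world z) of case_a above 0.04 m and contact force between case_a and the fingers below 0.02 N) or (height (world z) of case_b above 0.04 m and contact force between case_b and the fingers below 0.02 N) or (height (world z) of case_c above 0.04 m and contact force between case_c and the fingers below 0.02 N)).
It fails at once if a bystander (tweezers, dish, band seater or organizer) is pushed more than 30 mm away (distance of any of tweezers, dish, band_seater, organizer from where it was at the start of the episode above 0.03 m).
It also fails if it takes over 72 s, if anything falls off the work surface, if the arm or the gripper's body presses on something with over 40 N, if the wrist force passes 120 N, or if a joint passes its speed limit or range.

ROBOT

A 6-joint arm with a two-finger parallel gripper is mounted at the origin on the work surface. World frame = base frame: x ahead of the robot, y to its left, z up, the work surface at z = 0. Lengths are in m, angles in degrees, forces in N, time in s.
With the tool pointing down it reaches from about 0.35 to 0.875 m from the base axis. Payload 4.2 kg.
Tool frame: the origin (TCP) lies where the fingers leave the gripper's body, on its centre line; the fingertips stand 70 mm ahead of it and the grasp point (between the pads) lies 51 mm ahead of it; z points along the fingers, y is the direction in which the jaws open and shut (so a half turn about z gives the same grasp; the last joint's range is limited). The gripper opens to 87 mm and grips with 3 to 60 N. Pads are 19 mm wide; open, the fingers measure 117 mm over their backs; the gripper's body (75 mm by 190 mm) begins 51 mm behind the grasp point.
Start: joints at [89.702, 22.042, 0.453, 0, -68.411, -14.817], TCP at [0.163, 0.603, 0.292] pointing down, gripper open.
Joint ranges: [-179.83, 179.83], [-69.29, 118.12], [-61.27, 80.66], [-181.25, 117.63], [-171.15, -9.14], [-177.46, 177.46]. Speed limits (degrees/s): [159.86, 159.86, 180, 180, 180, 180].

INTERFACE

Orientations are given as a 3x3 rotation matrix whose columns are the frame's x, y, z axes.
In Python, from station import sense, capture, camera_model, finish_job gives the robot as it stands.
- The arm moves only by the shell command python3 -m inch 'ROWS'. ROWS is JSON, a list of rows, each an object with "hand": the closure, from 0 (fully open) to 1 (shut); "slide": the shift along the world's x, y, z in cm, a list of three; "yaw": the turn about the world's z in rad. A call has 1 to 10 rows; each row is the pose to reach, as a shift and turn from the pose commanded when the call began; what a row does not reach only later rows make up. A row lasts 1/8 s, in which the tool goes at most 62.5 mm and 10.7 degrees, less where a joint would pass 70% of its speed; a pose out of reach is approached as far as the arm can. A call with a gripper value outside its range is refused whole. The fingers move at their own pace and stop on an object; the grip force is fixed at half the most. Time passes only in rows, so rows that repeat a pose let the fingers close. It gives the time, the measured TCP pose, the force and the opening at its end, in the units of the state.
- sense(): the state, without advancing time (a new reading comes with each control period).
- capture(name): name is "scene" or "top" or "wrist"; returns the picture (480x640x3 uint8, blue, green, red); there is no depth.
- camera_model(name): a dict with "mtx" (3x3 intrinsics, pixels), "xyz" and "orientation" of the camera in the world; the wrist camera has in their place "tool_from_camera" (4x4, takes a point from camera to tool coordinates, whose origin is the TCP and whose axes are the flange's). Camera axes: x right, y up, looking along -z (the intrinsics and any distortion apply to the point x, -y, -z); pixel columns grow to the right and rows downward; lengths in m; the calibration is good to about 2 mm. A picture is of the moment at which its call begins: read the wrist's pose just before it. camera_model takes no time and is no camera call.
- finish_job(): hands the job in, once; it reports no verdict.
The state is a dict: "time_s": time; "joints": joint angles; "joint_velocities": joint speeds; "effort": joint torques, N m; "tcp_pos": TCP position; "ee_rot": TCP orientation; "wrist_force": force on the tool from outside, world axes, zero at the start; "moment": the same for the moment, N m; "gripper_width": opening from 0.0 (shut) to 1.0 (fully open).
Only numpy, scipy, OpenCV 4.12 (cv2) and the standard library are available. Lean on these libraries where they do the work, as an engineer would, in place of code of your own. Each camera call takes 0.05 s, during which the arm holds its last target. There are 200 camera calls.

## Working session

There is one attempt and no reset: what is moved stays moved. The work goes in short steps, Python scripts to look and compute and a shell command to move; the robot and the scene stay as the last step left them, time stands still between calls to the robot, and variables do not carry over. Pictures are saved under pics/ and viewed, about 8 in all and at most 12, crops included, and the job is handed in when it is done.

```bash
ls; mkdir -p pics
python3 - <<'E'
from station import *
import cv2
for n in("top","scene"):
    im=capture(n);cv2.imwrite(f"pics/{n}0.png",im);m=camera_model(n);print(n,m)
s=sense();print(s)
E
```

```text
pics
top {'mtx': array([[468.85312546,   0.        , 326.44453896],
       [  0.        , 468.85312546, 241.04308035],
       [  0.        ,   0.        ,   1.        ]]), 'xyz': array([ 0.37322865, -0.0142909 ,  1.12965141]), 'orientation': array([[ 0.00617092,  0.98603945, -0.16639748],
       [-0.99985302,  0.00342236, -0.01679971],
       [-0.0159957 ,  0.16647669,  0.98591564]])}
scene {'mtx': array([[544.89757926,   0.        , 311.95858656],
       [  0.        , 544.89757926, 239.07632115],
       [  0.        ,   0.        ,   1.        ]]), 'xyz': array([1.00555123, 0.57002561, 0.8905205 ]), 'orientation': array([[-0.81697377, -0.42715519,  0.38741748],
       [ 0.57637727, -0.62641614,  0.5247781 ],
       [ 0.01852288,  0.65202857,  0.7579681 ]])}
{'time_s': 0.1, 'joints': array([ 8.97035833e+01,  2.20848288e+01,  3.89609235e-01, -2.45482884e-02,
       -6.84115356e+01, -1.48160074e+01]), 'joint_velocities': array([ 0.05483189, -0.0326604 ,  0.16210001,  0.12193522,  0.03208931,
       -0.02234107]), 'effort': array([ 5.28434180e-05, -3.91688097e+01,  1.87937862e+01,  4.23197329e+00,
        1.34963694e-02, -7.33604384e-05]), 'tcp_pos': array([0.16282747, 0.60301087, 0.29130061]), 'ee_rot': array([[ 9.65374930e-01, -2.60866015e-01, -4.08026812e-04],
       [-2.60866318e-01, -9.65373140e-01, -1.86111071e-03],
       [ 9.16024093e-05,  1.90311007e-03, -9.99998185e-01]]), 'wrist_force': array([-0.17011311,  0.059026  , -0.10132816]), 'moment': array([ 0.01008009, -0.00717778, -0.06562217]), 'gripper_width': 0.9985138355157473}
```

View pics/top0.png

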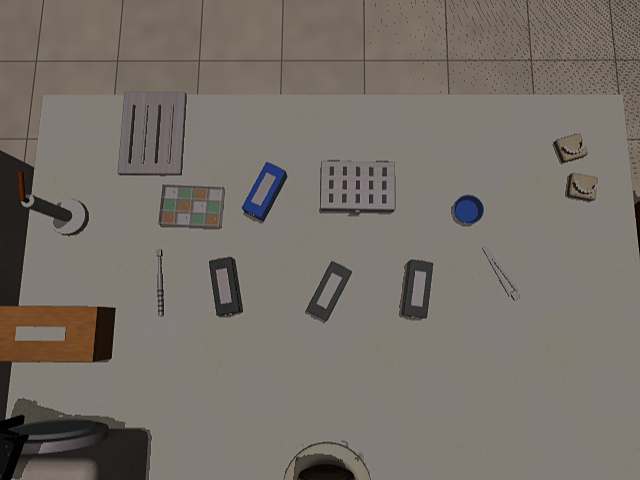

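View pics/scene0.png

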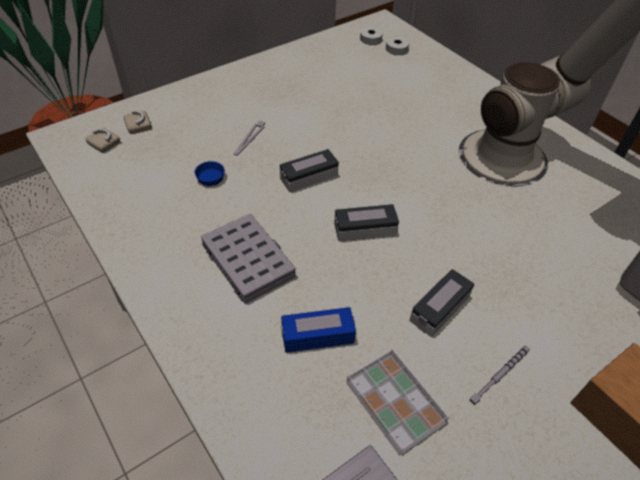

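Candidates for a case, in top-view pixels: the dark-lidded boxes at (225,287), (329,291) and (416,289), and a blue look-alike at (264,191), which I reject. For the cassette: the slotted box with a cam lock at (358,187), and a long-slotted tray at (152,133), which I reject. Next I'll measure them and check with a crop.

```bash
cat > h.py <<'E'
import numpy as np,cv2
from station import *
def ray(n,px,z):
    m=camera_model(n);K=m["mtx"];px=np.atleast_2d(px).astype(float)
    d=np.c_[(px[:,0]-K[0,2])/K[0,0],-(px[:,1]-K[1,2])/K[1,1],-np.ones(len(px))]@np.array(m["orientation"]).T
    o=np.array(m["xyz"]);return (o+d*((z-o[2])/d[:,2])[:,None])[:,:2]
E
python3 - <<'E'
from h import *
im=cv2.imread("pics/top0.png");g=im.max(2)
def rect(roi,mask,z,name):
    x0,y0,x1,y1=roi;m=np.zeros_like(mask);m[y0:y1,x0:x1]=mask[y0:y1,x0:x1]
    c=max(cv2.findContours(m,cv2.RETR_EXTERNAL,cv2.CHAIN_APPROX_NONE)[0],key=cv2.contourArea)
    w=ray("top",c[:,0],z);r=cv2.minAreaRect((w*1000).astype(np.float32))
    b=cv2.boxPoints(r);e=[b[1]-b[0],b[2]-b[1]];e=max(e,key=np.linalg.norm);a=np.degrees(np.arctan2(e[1],e[0]))
    a=(a+90)%180-90
    print(name,np.round(r[0],1),np.round(r[1],1),"long axis deg",round(a,1));cv2.drawContours(im,[c],-1,(0,255,0),1)
dark=((g<85)*255).astype(np.uint8)
for n,roi in dict(L=(200,245,255,330),M=(295,250,365,335),R=(385,250,445,330)).items(): rect(roi,dark,.047,n)
hsv=cv2.cvtColor(im,cv2.COLOR_BGR2HSV)
print([im[y,x].tolist() for y,x in((187,347),(240,358),(215,370),(291,320),(283,225),(300,270),(311,238))])
cas=((im[:,:,0].astype(int)-im[:,:,2]>-3)*255).astype(np.uint8)
cas=cv2.morphologyEx(cas,cv2.MORPH_OPEN,np.ones((3,3)))
rect((305,150,410,225),cas,.034,"cassette")
cv2.imwrite("pics/crop0.png",cv2.resize(im[150:340,190:450],None,fx=3,fy=3,interpolation=cv2.INTER_CUBIC))
E
```

```text
L [448.5 237. ] [137.1  62.2] long axis deg 11.0
M [437.7  -0.5] [ 55.1 135.5] long axis deg -26.9
R [ 444.8 -200.9] [ 65.4 138.2] long axis deg -8.4
[[134, 134, 142], [119, 124, 129], [119, 125, 130], [52, 52, 53], [116, 114, 125], [122, 124, 130], [30, 30, 30]]
cassette [731. -70.] [ 7.3 20.3] long axis deg -0.2
```

View pics/crop0.png

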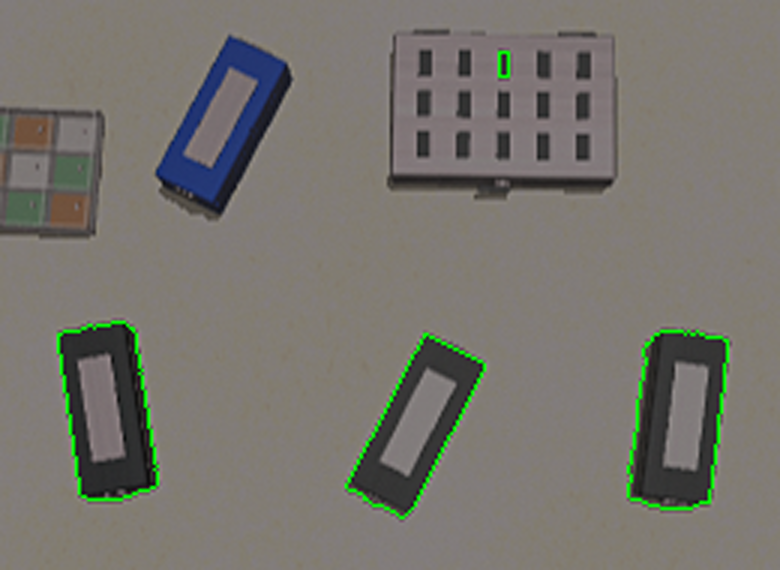

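The crop confirms three dark-lidded cases with clean outlines, the blue box apart, and the cassette lid with corners near top-view pixels (321,161), (394,162), (393,209) and (321,209). The outlines include some side wall, so I'll use the lid labels for centre and angle.

```bash
python3 - <<'E'
from h import *
im=cv2.imread("pics/top0.png");g=im.max(2)
for n,(cx,cy) in dict(L=(224,287),M=(329,291),R=(418,289)).items():
    m=((g>85)*255).astype(np.uint8)
    k,lab,st,ce=cv2.connectedComponentsWithStats(m,connectivity=4)
    ys,xs=np.nonzero(lab==lab[cy,cx]);w=ray("top",np.c_[xs,ys],.047)*1000
    c=w.mean(0);u,s,vt=np.linalg.svd(w-c,full_matrices=False);a=np.degrees(np.arctan2(vt[0,1],vt[0,0]));a=(a+90)%180-90
    print(n,len(xs),c.round(1),"ext",(s*np.sqrt(12/len(xs))).round(1),"ang",round(a,1))
w=ray("top",[(321,161),(394,162),(393,209),(321,209)],.034);print("cassette",w.round(3).tolist(),w.mean(0))
# scene cross-check: label centres
E
python3 - <<'E'
from h import *
s=sense();R=np.array(s["ee_rot"]);print("jaw axis deg",np.degrees(np.arctan2(R[1,1],R[0,1])))
E
```

```text
L 385 [450.8 242.2] ext [80.6 25.5] ang 10.8
M 397 [441.6  -2. ] ext [80.  26.2] ang -26.9
R 400 [ 446.4 -207.2] ext [80.8 25.9] ang -8.6
cassette [[0.756, 0.019], [0.754, -0.159], [0.636, -0.154], [0.636, 0.018]] [ 0.69563814 -0.06910765]
jaw axis deg -105.12148265329537
```

```bash
python3 -m inch '[{"hand":0,"slide":[0,-6,0],"yaw":0.1},{"hand":0,"slide":[1,-12,0],"yaw":0.2},{"hand":0,"slide":[2,-18,0],"yaw":0.3},{"hand":0,"slide":[4,-24,0],"yaw":0.4},{"hand":0,"slide":[9,-27,0],"yaw":0.45},{"hand":0,"slide":[14,-30,0],"yaw":0.45},{"hand":0,"slide":[19,-33,0],"yaw":0.45},{"hand":0,"slide":[24,-35,0],"yaw":0.45},{"hand":0,"slide":[28.8,-36.1,0],"yaw":0.45},{"hand":0,"slide":[28.8,-36.1,0],"yaw":0.45}]'
python3 - <<'E'
from h import *
s=sense();R=np.array(s["ee_rot"]);print(s["tcp_pos"],np.degrees(np.arctan2(R[1,1],R[0,1]))%180, s["time_s"])
im=capture("wrist");m=camera_model("wrist");cv2.imwrite("pics/w1.png",im)
T=np.array(m["tool_from_camera"]);K=m["mtx"];print(K,T)
E
```

```text
time_s: 1.35
tcp_pos: [0.4531, 0.2412, 0.2911]
ee_rot: [[0.984, 0.181, -0.001], [0.181, -0.984, -0.001], [-0.001, 0.001, -1.0]]
wrist_force: [-1.2, 0.0, 0.0]
gripper_width: 0.998
[0.45314479 0.2412385  0.29107768] 100.40521667626294 1.35
[[418.49159469   0.         314.98654309]
 [  0.         418.49159469 236.36845405]
 [  0.           0.           1.        ]] [[-6.80245569e-04  9.60988412e-01  2.76587796e-01  7.62669771e-02]
 [ 9.99999647e-01  7.90386589e-04 -2.86733639e-04  5.68263804e-04]
 [-4.94158989e-04  2.76587503e-01 -9.60988610e-01 -9.33109333e-02]
 [ 0.00000000e+00  0.00000000e+00  0.00000000e+00  1.00000000e+00]]
```

View pics/w1.png

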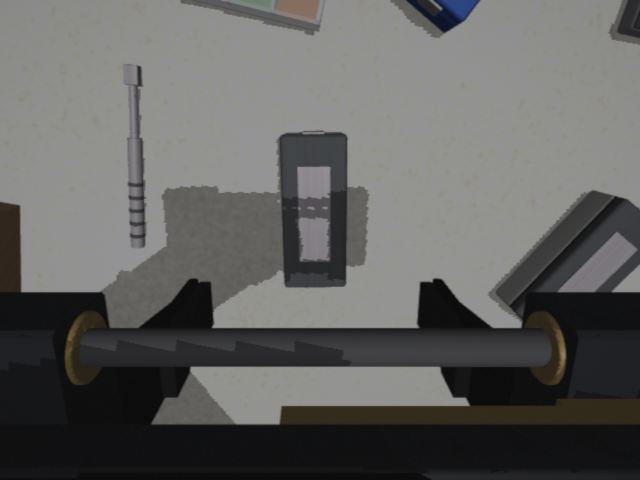

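The wrist view shows case L centred at about (314,212), lined up with the jaws. Its label spans rows 166 to 262. I'll check that position by ray.

```bash
cat >> h.py <<'E'
def wray(s,px,z):
    m=camera_model("wrist");K=m["mtx"];T=np.array(m["tool_from_camera"]);R=np.array(s["ee_rot"])
    px=np.atleast_2d(px).astype(float)
    d=np.c_[(px[:,0]-K[0,2])/K[0,0],-(px[:,1]-K[1,2])/K[1,1],-np.ones(len(px))]@(R@T[:3,:3]).T
    o=np.array(s["tcp_pos"])+R@T[:3,3];return (o+d*((z-o[2])/d[:,2])[:,None])[:,:2]
E
python3 - <<'E'
from h import *
s=sense();w=wray(s,[(299,166),(330,166),(329,262),(300,262)],.047);print(w.round(4),w.mean(0))
e=(w[0]+w[1]-w[2]-w[3]);print(np.degrees(np.arctan2(e[1],e[0])),"tcp",s["tcp_pos"],s["moment"])
E
```

```text
[[0.4861 0.26  ]
 [0.4906 0.2356]
 [0.4105 0.2208]
 [0.406  0.2452]] [0.44831119 0.24037967]
10.440148102543429 tcp [0.45163114 0.24152795 0.29114364] [-0.0174251   0.07178707  0.00069137]
```

```bash
python3 -m inch '[{"hand":0,"slide":[-0.2,-0.1,-6],"yaw":0},{"hand":0,"slide":[-0.2,-0.1,-12],"yaw":0},{"hand":0,"slide":[-0.2,-0.1,-17],"yaw":0},{"hand":0,"slide":[-0.2,-0.1,-20],"yaw":0},{"hand":0,"slide":[-0.2,-0.1,-21.4],"yaw":0},{"hand":0,"slide":[-0.2,-0.1,-21.4],"yaw":0},{"hand":1,"slide":[-0.2,-0.1,-21.4],"yaw":0},{"hand":1,"slide":[-0.2,-0.1,-21.4],"yaw":0},{"hand":1,"slide":[-0.2,-0.1,-21.4],"yaw":0},{"hand":1,"slide":[-0.2,-0.1,-21.4],"yaw":0}]'
```

```text
time_s: 2.65
tcp_pos: [0.4491, 0.2414, 0.0787]
ee_rot: [[0.983, 0.185, 0.001], [0.185, -0.983, 0.001], [0.001, -0.0, -1.0]]
wrist_force: [0.4, 0.2, 0.8]
gripper_width: 0.632
```

```bash
python3 -m inch '[{"hand":1,"slide":[0,0,0],"yaw":0},{"hand":1,"slide":[0,0,1],"yaw":0},{"hand":1,"slide":[0,0,3],"yaw":0},{"hand":1,"slide":[0,0,6],"yaw":0},{"hand":1,"slide":[0,0,9],"yaw":0},{"hand":1,"slide":[0,0,10],"yaw":0},{"hand":1,"slide":[0,0,10],"yaw":0},{"hand":1,"slide":[0,0,10],"yaw":0},{"hand":1,"slide":[0,0,10],"yaw":0}]'; python3 -c "
from h import *
s=sense();print(s['wrist_force'],s['moment'],s['gripper_width'])"
```

```text
time_s: 3.78
tcp_pos: [0.4484, 0.2409, 0.177]
ee_rot: [[0.983, 0.185, -0.002], [0.185, -0.983, -0.002], [-0.002, 0.001, -1.0]]
wrist_force: [0.1, -0.5, -4.1]
gripper_width: 0.614
[ 0.08576694 -0.51383429 -4.10311683] [-0.04006866 -0.0020872  -0.01586539] 0.6144126111265051
```

```bash
cat > st.py <<'E'
from h import *
s=sense();R=np.array(s['ee_rot']);c=R[:,0];y=R[:,1]
f=np.array(s['wrist_force']);m=np.array(s['moment'])
print("t",s['time_s'],"Falong %.2f Fz %.2f | M along %.3f M across(y) %.3f Mz %.3f"%(f@c,f[2],m@c,m@y,m[2]),"tcp",np.round(s['tcp_pos'],4),"w",round(s['gripper_width'],3))
E
python3 st.py
python3 -m inch '[{"hand":1,"slide":[4.9,0.9,0],"yaw":0},{"hand":1,"slide":[0,0,0],"yaw":0},{"hand":1,"slide":[-4.9,-0.9,0],"yaw":0},{"hand":1,"slide":[0,0,0],"yaw":0},{"hand":1,"slide":[4.9,0.9,0],"yaw":0},{"hand":1,"slide":[4.9,0.9,0],"yaw":0}]' >/dev/null; python3 st.py
python3 -m inch '[{"hand":1,"slide":[0,0,0],"yaw":0},{"hand":1,"slide":[0,0,0],"yaw":0},{"hand":1,"slide":[0,0,0],"yaw":0},{"hand":1,"slide":[0,0,0],"yaw":0}]' >/dev/null; python3 st.py
python3 -m inch '[{"hand":1,"slide":[-4.9,-0.9,0],"yaw":0},{"hand":1,"slide":[-9.8,-1.8,0],"yaw":0},{"hand":1,"slide":[-9.8,-1.8,0],"yaw":0}]' >/dev/null; python3 st.py
python3 -m inch '[{"hand":1,"slide":[0,0,0],"yaw":0},{"hand":1,"slide":[0,0,0],"yaw":0},{"hand":1,"slide":[0,0,0],"yaw":0},{"hand":1,"slide":[0,0,0],"yaw":0}]' >/dev/null; python3 st.py
```

```text
t 3.775 Falong -0.00 Fz -4.10 | M along -0.040 M across(y) -0.005 Mz -0.016 tcp [0.4484 0.2409 0.177 ] w 0.614
t 4.525 Falong -1.01 Fz -5.36 | M along -0.028 M across(y) -0.080 Mz -0.027 tcp [0.5007 0.2513 0.1772] w 0.618
t 5.025 Falong -0.58 Fz -4.09 | M along -0.038 M across(y) 0.003 Mz 0.009 tcp [0.4976 0.2504 0.1785] w 0.618
t 5.4 Falong 0.51 Fz -4.37 | M along 0.001 M across(y) 0.080 Mz 0.053 tcp [0.3964 0.2303 0.1781] w 0.62
t 5.9 Falong 0.04 Fz -5.06 | M along -0.062 M across(y) 0.066 Mz 0.022 tcp [0.4003 0.2324 0.1781] w 0.614
```

```bash
for i in 1 2 3 4 5; do python3 -m inch '[{"hand":1,"slide":[0,0,0],"yaw":0}]' >/dev/null; python3 st.py;done
echo go+; python3 -m inch '[{"hand":1,"slide":[4.9,0.9,0],"yaw":0},{"hand":1,"slide":[9.8,1.8,0],"yaw":0},{"hand":1,"slide":[9.8,1.8,0],"yaw":0},{"hand":1,"slide":[9.8,1.8,0],"yaw":0},{"hand":1,"slide":[9.8,1.8,0],"yaw":0},{"hand":1,"slide":[9.8,1.8,0],"yaw":0}]' >/dev/null
for i in 1 2 3 4 5; do python3 -m inch '[{"hand":1,"slide":[0,0,0],"yaw":0}]' >/dev/null; python3 st.py;done
```

```text
t 6.025 Falong -0.57 Fz -4.79 | M along -0.034 M across(y) 0.138 Mz -0.042 tcp [0.4001 0.2324 0.1781] w 0.615
t 6.15 Falong 0.60 Fz -4.52 | M along -0.061 M across(y) 0.072 Mz 0.040 tcp [0.4    0.2323 0.1782] w 0.616
t 6.275 Falong -1.13 Fz -4.84 | M along -0.083 M across(y) 0.057 Mz 0.015 tcp [0.4    0.2324 0.1782] w 0.616
t 6.4 Falong 0.11 Fz -4.37 | M along -0.044 M across(y) 0.080 Mz 0.052 tcp [0.3999 0.2324 0.1783] w 0.618
t 6.525 Falong -0.35 Fz -5.52 | M along -0.053 M across(y) 0.042 Mz 0.032 tcp [0.3999 0.2324 0.1783] w 0.617
go+
t 7.4 Falong 0.32 Fz -5.16 | M along -0.059 M across(y) -0.090 Mz -0.039 tcp [0.4975 0.2504 0.1785] w 0.616
t 7.525 Falong 0.18 Fz -4.10 | M along -0.012 M across(y) -0.047 Mz -0.070 tcp [0.4977 0.2504 0.1784] w 0.619
t 7.65 Falong -0.38 Fz -4.98 | M along -0.082 M across(y) -0.097 Mz -0.026 tcp [0.4979 0.2504 0.1783] w 0.624
t 7.775 Falong -0.40 Fz -4.13 | M along -0.032 M across(y) -0.097 Mz 0.025 tcp [0.4979 0.2504 0.1782] w 0.617
t 7.9 Falong -0.27 Fz -4.43 | M along -0.043 M across(y) -0.072 Mz -0.010 tcp [0.4979 0.2504 0.1782] w 0.613
```

Case L rattles. At rest, the moment across its length goes from +0.078 to −0.081 N m when the case is shaken to the other end. The ball running 86 mm should shift it by about 0.135 N m. The weight is about 4.7 N, above any empty case (3.0 N at most). So I'll carry it to the cassette: lift first, then ease across.

```bash
python3 -m inch '[{"hand":1,"slide":[0,0,2],"yaw":0},{"hand":1,"slide":[0,0,3.5],"yaw":0},{"hand":1,"slide":[1,-1.6,3.5],"yaw":-0.02},{"hand":1,"slide":[2.5,-4,3.5],"yaw":-0.04},{"hand":1,"slide":[4.5,-7.2,3.5],"yaw":-0.06},{"hand":1,"slide":[6.5,-10.5,3.5],"yaw":-0.08},{"hand":1,"slide":[8.5,-13.7,3.5],"yaw":-0.1},{"hand":1,"slide":[10.5,-16.9,3.5],"yaw":-0.12},{"hand":1,"slide":[12.5,-20.1,3.5],"yaw":-0.14},{"hand":1,"slide":[14.5,-23.4,3.5],"yaw":-0.16}]' | head -2
python3 -m inch '[{"hand":1,"slide":[2,-3.2,0],"yaw":-0.02},{"hand":1,"slide":[3.6,-5.8,0],"yaw":-0.02},{"hand":1,"slide":[4.7,-7.6,0],"yaw":-0.02},{"hand":1,"slide":[5.3,-8.5,0],"yaw":-0.02},{"hand":1,"slide":[5.3,-8.5,0],"yaw":-0.02},{"hand":1,"slide":[5.3,-8.5,0],"yaw":-0.02},{"hand":1,"slide":[5.3,-8.5,0],"yaw":-0.02},{"hand":1,"slide":[5.3,-8.5,0],"yaw":-0.02}]'
python3 st.py
python3 - <<'E'
from h import *
cv2.imwrite("pics/s2.png",capture("scene"));cv2.imwrite("pics/t2.png",capture("top"))
a=cv2.imread("pics/s2.png");b=cv2.imread("pics/t2.png")
cv2.imwrite("pics/both.png",np.hstack([cv2.resize(a[100:400,100:500],(400,300)),b[90:390,140:540]]))
E
```

```text
time_s: 9.15
tcp_pos: [0.6432, 0.0142, 0.2123]
time_s: 10.15
tcp_pos: [0.6958, -0.0679, 0.2135]
ee_rot: [[1.0, 0.007, 0.0], [0.007, -1.0, 0.0], [0.0, -0.0, -1.0]]
wrist_force: [1.3, -0.9, -4.6]
gripper_width: 0.616
t 10.15 Falong 1.26 Fz -4.60 | M along -0.031 M across(y) -0.066 Mz 0.000 tcp [ 0.6958 -0.0679  0.2135] w 0.616
```

View pics/both.png

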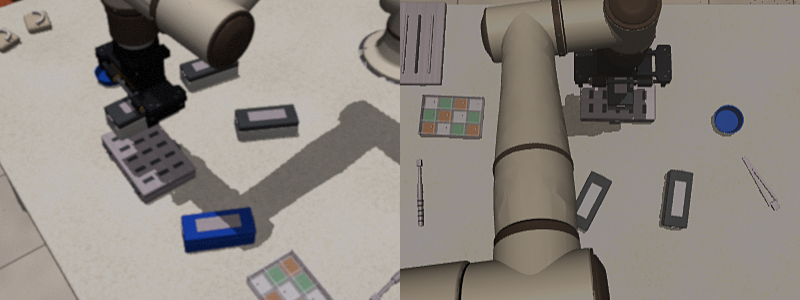

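The case hangs over the cassette, and the other two cases and the bystanders stand as before. I'll take a closer look at how level it is.

Run:
```python
from h import *
s=sense();w=capture("wrist");a=cv2.imread("pics/s2.png")
cv2.imwrite("pics/lev.png",np.hstack([cv2.resize(a[170:300,190:320],(480,480),interpolation=cv2.INTER_CUBIC),w[:,160:480]]))
```

```text
(no output)
```

View pics/lev.png

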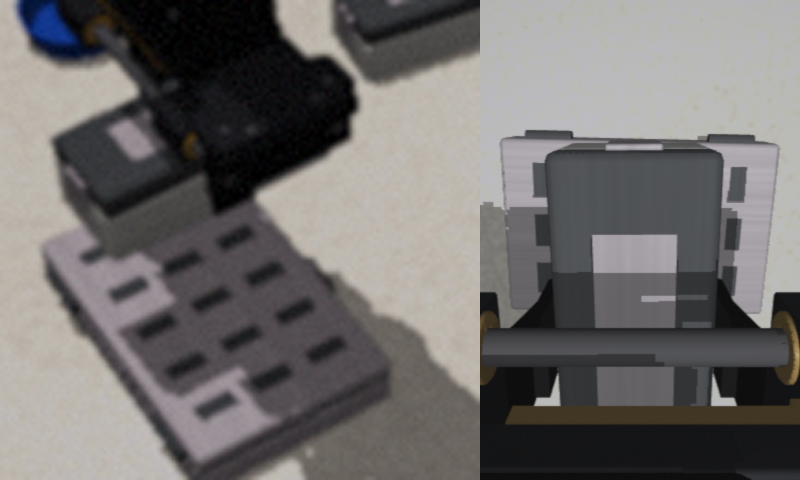

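```bash
python3 - <<'E'
from h import *
m=camera_model("wrist");K=m["mtx"];T=np.linalg.inv(np.array(m["tool_from_camera"]))
for deg in(-8,-4,0,4,8):
    a=np.radians(deg);r=[]
    for x in(.065,.040):
        zc=.051; zl=-(.051-.0317)
        p=T@[x*np.cos(a)+zl*np.sin(a),0,zc-x*np.sin(a)+zl*np.cos(a),1];r.append(round(K[1,2]+K[1,1]*(-p[1])/(-p[2]),1))
    print(deg,"far lid row, label row",r)
E
python3 st.py
```

```text
-8 far lid row, label row [np.float64(146.8), np.float64(225.8)]
-4 far lid row, label row [np.float64(150.7), np.float64(231.3)]
0 far lid row, label row [np.float64(156.1), np.float64(237.6)]
4 far lid row, label row [np.float64(162.9), np.float64(244.6)]
8 far lid row, label row [np.float64(171.2), np.float64(252.4)]
t 10.3 Falong -1.01 Fz -5.28 | M along -0.051 M across(y) -0.086 Mz -0.017 tcp [ 0.6959 -0.0683  0.2134] w 0.617
```

The measured rows (152 and 235) put the case within about 3° of level, and it is centred and still. I'll hand the job in.

```bash
python3 -c "
from station import *
print(finish_job())"
```

```text
the job is handed in; nothing more can be done
None
```

The left case, the first one I picked up, was the one that rattled, and I handed in with it held over the cassette. `finish_job` gives no verdict, so I have only my own checks.

**Finding it:** After each 100 mm stroke of the shake I read the moment across the case at rest. It averaged +0.078 N m after a stroke one way and −0.081 N m after a stroke the other way. The ball running end to end should shift it by about 0.135 N m, and a rigid case would show no shift. The case also weighed about 4.7 N, where an empty one weighs at most 3.0 N. Single moment readings scattered by about 0.03 N m. On this evidence I never picked up the other two, so I have no silent case to compare against.

**Last checks, at about 10.3 s:**
- **Position:** the gripper was at (0.696, −0.068) m, with the cassette measured at (0.696, −0.069) m. The underside was about 100 mm above the lid, worked out from the grasp height.
- **Level:** the wrist picture puts the case within about 3° of level, and the limit is about 11°.
- **Other things:** the other two cases and the bystanders looked undisturbed in the pictures. The arm hid part of the middle case.

No check failed or disagreed.

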